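# Draw the stirrer from its slanted holder and stir the wax pastilles

### The arm

A 7-joint arm with a two-finger parallel gripper is mounted at the origin on the work surface. World frame = base frame: x ahead of the robot, y to its left, z up, the work surface at z = 0. Lengths are in m, angles in rad, forces in N, time in s.
With the tool pointing down it reaches from about 0.35 to 0.775 m from the base axis. Payload 3.1 kg.
Tool frame: the origin (TCP) lies midway between the tips of the shut fingers; the grasp point (between the pads) lies 19 mm behind it; z points along the fingers, y is the direction in which the jaws open and shut (so a half turn about z gives the same grasp; the last joint's range is limited). The gripper opens to 85 mm and grips with 20 to 120 N. Pads are 22 mm wide; open, the fingers measure 114 mm over their backs; the gripper's body (76 mm by 85 mm) begins 54 mm behind the grasp point. The pads swing forward as they close: fully open they stand 13 mm farther back than shut.
Start: joints at [-1.174, 0.311, 0.014, 1.512, -0.004, 1.319, -0.027], TCP at [0.234, 0.498, 0.208] pointing down, gripper open.
Joint ranges: [-2.7, 2.7], [-0.3, 1.91], [-1.27, 1.3], [0.12, 2.57], [-1.44, 4.58], [0.2, 2.03], [-3.05, 3.05]. Speed limits (rad/s): [2.79, 2.79, 3.14, 3.14, 3.14, 3.14, 3.14].

### API

Orientations are given as a rotation vector (axis times angle).
In Python, from cell import manip gives the robot as it stands.
- The arm moves only by the tool carry_out, never from a script. Its argument "motion" is a list of rows, each a list of 3 entries, a list of its own where there are three numbers: the shift along the tool's x, y, z in m, then the turn, a rotation vector about the tool's x, y, z in degrees, then the opening, from 0 (shut) to 1 (fully open). A call has 1 to 20 rows; each row is the pose to reach, as a shift and turn from the pose commanded when the call began, along the tool's axes at that moment; what a row does not reach only later rows make up. A row lasts 1/10 s, in which the tool goes at most 50 mm and 8.59 degrees, less where a joint would pass 70% of its speed; a pose out of reach is approached as far as the arm can. A call with a gripper value outside its range is refused whole. The fingers move at their own pace and stop on an object; "squeeze" is the grip in N (left out, the last holds). Time passes only in rows, so rows that repeat a pose let the fingers close. It gives the time, the measured TCP pose, the force and the opening at its end, in the units of the state.
- manip.state(): the state, without advancing time (a new reading comes with each control period).
- manip.camera(name): name is "scene" or "top"; returns a dict with "frame" (384x512x3 uint8, red, green, blue), "z_map" (384x512 float32, m along the optical axis (not along the pixel's ray), 0 where there is no reading), "fov_y" (degrees; the focal length in pixels is half the picture's height over the tangent of half this angle, whatever the lens; pixels are square), "cx", "cy" (the principal point, pixels), "R" (3x3) and "t" (3): a world point X has camera coordinates R X + t. Camera axes: x right, y down, z forward; pixel columns grow to the right and rows downward; lengths in m; the calibration is good to about 2 mm. A picture is of the moment at which its call begins.
- manip.sign_off(): hands the job in, once; it reports no verdict.
The state is a dict: "t": time; "joint_pos": joint angles; "qd": joint speeds; "joint_efforts": joint torques, N m; "tcp_pos": TCP position; "tool_rot": TCP orientation; "ft_force": force on the tool from outside, world axes, zero at the start; "ft_torque": the same for the moment, N m; "finger_gap": finger opening in m.
Only numpy, scipy, OpenCV 4.12 (cv2) and the standard library are available. Lean on these libraries where they do the work, as an engineer would, in place of code of your own. Each camera call takes 0.05 s, during which the arm holds its last target. There are 200 camera calls.

### The job

Draw the T-handled stirrer straight out of its slanted close-fitting holder without dragging, lifting or tipping the holder, and stir the wax pastilles round in the warming pot with its shaft until at least four of the five have clearly shifted from where they lay. Then leave the stirrer standing tip-down in the pot, leaning gently against the rim (not dropped in), with every pastille still in the pot and the bottle, jar and slide tray left alone.

Things in the scene. Friction and masses are not known exactly. Their poses are not given: they have to be found in the camera images.
- stirrer: Stirrer, 200 mm long, about 0.22 kg, mostly in its shaft: round steel shaft, 14 mm diameter, 155 mm long, with a black grip plate on its upper end (45 mm along the shaft, 92 mm wide, 14 mm thick). Origin: centre of the shaft's tip (lower end); z runs up the shaft to the grip; the plate is wide along y and thin along x: pinch it along x, fingers pointing down the shaft. It stands with its tip on the bottom of the bore.
- stirrer_grip (a point): Centre of the stirrer's grip plate, 177.5 mm up the shaft from the tip; the plate spans 22.5 mm either way along the shaft. Axes as the stirrer's.
- holder: Stirrer holder, loose on the table, about 1.8 kg: white base plate 130 x 100 x 14 mm (x, y, z) carrying a 36 mm square aluminium sleeve with two white ribs. Origin at the centre of the base's underside, z up. The sleeve leans 28 degrees from vertical towards the holder's own -x, which faces roughly to the robot.
- bore_mouth (a point): Centre of the sleeve's open upper end, 114 mm above the table. Its z axis points out of the bore along the bore's axis (28 degrees from vertical). The bore is 15.5 mm in diameter (1.5 mm wider than the shaft) and 95 mm deep, so the shaft is free once drawn 95 mm along this axis.
- pot: Wax warming pot, fixed to the table: a round grey heater base 150 mm in diameter and 22 mm high with an open steel pot on it, 118 mm outside and 110 mm inside diameter. Origin at the centre of the underside, z up.
- pot_floor (a point): Centre of the pot's inner floor, 26 mm above the table.
- pot_rim (a point): Centre of the pot's mouth, at rim height: 131 mm above the table, 105 mm above the inner floor.
- pastille1: Wax pastille (white): a loose flat disc 22 mm in diameter and 16 mm high, 10 g, lying on the pot's floor about 31 mm from its centre, one of five set in a ring. Origin at the centre of its underside.
- pastille2: Wax pastille (yellow): a loose flat disc 22 mm in diameter and 16 mm high, 10 g, lying on the pot's floor about 31 mm from its centre, one of five set in a ring. Origin at the centre of its underside.
- pastille3: Wax pastille (blue): a loose flat disc 22 mm in diameter and 16 mm high, 10 g, lying on the pot's floor about 31 mm from its centre, one of five set in a ring. Origin at the centre of its underside.
- pastille4: Wax pastille (white): a loose flat disc 22 mm in diameter and 16 mm high, 10 g, lying on the pot's floor about 31 mm from its centre, one of five set in a ring. Origin at the centre of its underside.
- pastille5: Wax pastille (orange): a loose flat disc 22 mm in diameter and 16 mm high, 10 g, lying on the pot's floor about 31 mm from its centre, one of five set in a ring. Origin at the centre of its underside.
- bottle: Amber bottle, 64 mm in diameter, 150 mm high, standing upright; a bystander. Origin at the centre of its underside.
- jar: Clear jar with green cap, 64 mm in diameter, 75 mm high, standing upright; a bystander. Origin at the centre of its underside.
- slide_tray: Green divided slide tray, 110 x 85 x 30 mm; a bystander. Origin at the centre of its underside.
Things that resemble listed ones, but are neither listed nor needed, are in the scene too. Leave any red look-alike of the holder alone.

How it is judged:
By the outcome, as a careful person would: the job done as asked, in the order asked, and still so for the second after the job is handed in, with the robot touching nothing.
It also fails if it takes over 64 s, if anything falls off the work surface, if the arm or the gripper's body presses on something with over 40 N, if the wrist force passes 120 N, or if a joint passes its speed limit or range.

## Working session

There is one attempt and no reset: what is moved stays moved. The work goes in short steps, Python scripts to look and compute and a tool call to move; the robot and the scene stay as the last step left them, time stands still between calls to the robot, and variables do not carry over. Pictures are saved under pics/ and viewed, about 8 in all and at most 12, crops included, and the job is handed in when it is done.

Besides the shell and the picture viewer there is one more tool, called as name(argument=value, ...), one argument or row to a line, values as JSON. carry_out: Moves the arm, as the interface text tells. Its arguments: {"type":"object","properties":{"motion":{"type":"array"},"squeeze":{"type":"number"}},"required":["motion"]}

```bash
mkdir -p pics; ls
cat > h.py <<'E'
import numpy as np, cv2
from cell import manip
from scipy.spatial.transform import Rotation as Ro
def cam(n):
    c=manip.camera(n); h=c["frame"].shape[0]
    c["f"]=h/2/np.tan(np.radians(c["fov_y"])/2); c["R"]=np.array(c["R"]); c["t"]=np.array(c["t"]); return c
def cloud(c):
    z=c["z_map"]; v,u=np.mgrid[:z.shape[0],:z.shape[1]]
    P=np.stack([(u-c["cx"])/c["f"]*z,(v-c["cy"])/c["f"]*z,z],-1)
    W=(P-c["t"])@c["R"]; W[z==0]=np.nan; return W
def ray(c,u,v,h):
    d=c["R"].T@np.array([(u-c["cx"])/c["f"],(v-c["cy"])/c["f"],1]); o=-c["R"].T@c["t"]
    return o+d*(h-o[2])/d[2]
def proj(c,X):
    p=c["R"]@np.array(X)+c["t"]; return np.array([c["cx"],c["cy"]])+c["f"]*p[:2]/p[2]
def save(n,im,s=1):
    cv2.imwrite("pics/"+n,cv2.resize(im[:,:,::-1],None,fx=s,fy=s,interpolation=cv2.INTER_CUBIC))
E
python3 - <<'E'
from h import *
print(manip.state())
for n in("scene","top"):
    c=cam(n); np.save(n+".npy",c,allow_pickle=True); save(n+"0.png",c["frame"],1.5)
    print(n,c["f"],-c["R"].T@c["t"],c["R"])
E
```

```text
pics
{'t': 0.0, 'joint_pos': array([-1.17368585,  0.3117281 ,  0.01399683,  1.51303811, -0.00440466,
        1.31921094, -0.02723335]), 'qd': array([ 2.09218532e-03, -1.11742230e-03,  1.40160034e-03, -3.69079967e-04,
        7.31618869e-04,  7.08788208e-05,  4.58075292e-04]), 'joint_efforts': array([ 1.31845345e-04, -3.79914200e+01,  1.46178631e-01, -2.30595016e+01,
        1.22376860e-02,  1.36358556e-02, -1.01007168e-05]), 'tcp_pos': array([0.23333484, 0.49718849, 0.20652748]), 'tool_rot': array([-0.68361513, -3.06587976,  0.00363716]), 'ft_force': array([ 0.43728017, -0.95150073,  1.21287037]), 'ft_torque': array([-0.0639184 ,  0.01981604, -0.02797521]), 'finger_gap': 0.08513089411446756}
scene 398.6193437616707 [1.34527409 0.0308271  1.23789936] [[ 0.01459287  0.9998233   0.01184995]
 [ 0.84432974 -0.00597316 -0.53579064]
 [-0.53562519  0.01782399 -0.84426771]]
top 379.59952322718016 [0.54045484 0.06411576 1.26374112] [[-0.01904944 -0.99973555  0.01288235]
 [-0.99656621  0.01794748 -0.08083112]
 [ 0.08057854 -0.01437791 -0.99664456]]
```

View pics/scene0.png

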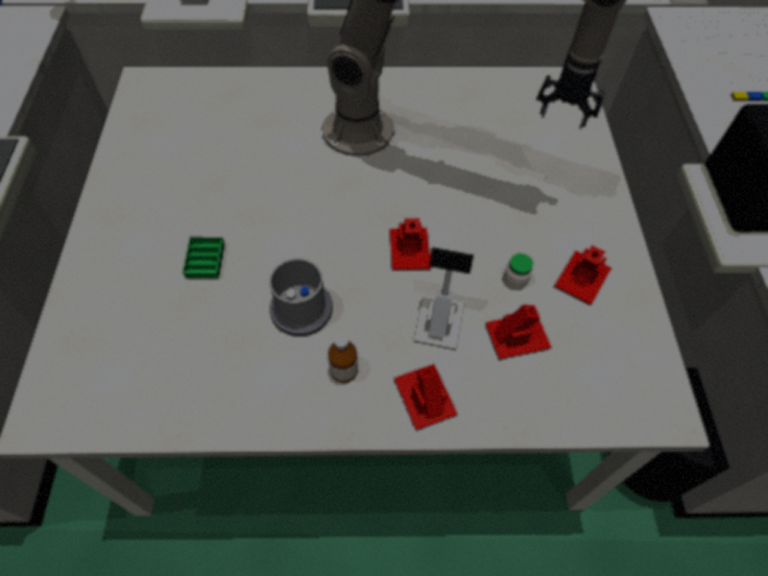

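View pics/top0.png

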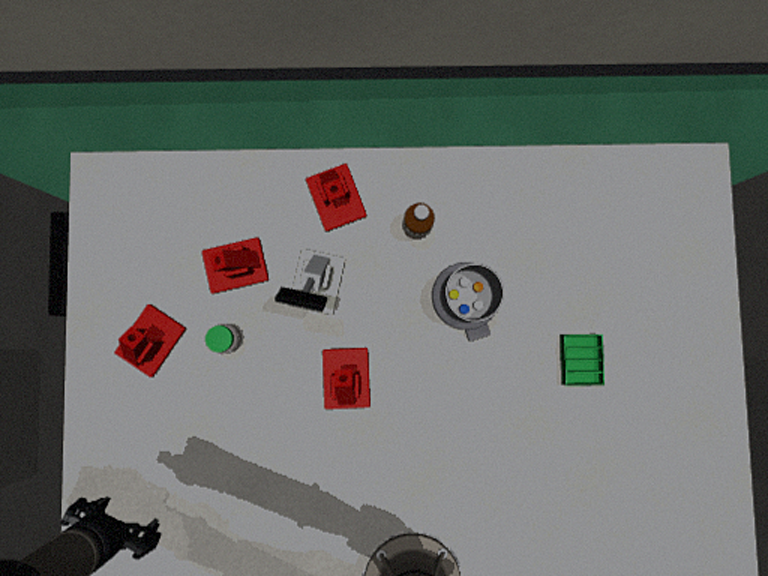

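The top view shows one white holder at about (318,285) with the black T-plate at (301,299). Four red look-alikes stand at (335,195), (235,265), (150,340) and (346,378). The pot is at (468,295), the bottle at (419,218), the jar at (222,338) and the tray at (583,360). I want the white holder, the only one carrying a stirrer. Next I'll measure it and confirm it in a crop.

Run:
```python
from h import *
allP=[]
for n in("scene","top"):
    c=np.load(n+".npy",allow_pickle=True).item(); W=cloud(c); F=c["frame"].astype(int)
    near=(np.abs(W[...,0]-.52)<.2)&(np.abs(W[...,1]-.2)<.2)
    m=near&(F.max(-1)<45)&(W[...,2]>.13)
    m=cv2.erode(m.astype(np.uint8),np.ones((2,2)))>0
    P=W[m]; allP.append(P)
    u,s,v=np.linalg.svd(P-P.mean(0),full_matrices=False)
    print(n,"plate",len(P),P.mean(0).round(4),P.min(0).round(3),P.max(0).round(3),v.round(3).tolist(),(s/len(P)**.5).round(4))
    ys,xs=np.nonzero(m); print("px",xs.min(),xs.max(),ys.min(),ys.max())
    (cx,cy),(w,h),a=cv2.minAreaRect(np.stack([xs,ys],1).astype(np.float32)); print("rect",cx,cy,w,h,a)
    # shaft/sleeve: points above base, not black, around the holder
    sl=near&(W[...,2]>.03)&(F.max(-1)>=50)&(F.max(-1)-F.min(-1)<25)&(W[...,0]>.45)&(W[...,1]>.08)&(W[...,1]<.27)
    P=W[sl]; print("sleeve",len(P),P.mean(0).round(4))
    for z in np.arange(.03,.2,.015):
        q=P[abs(P[:,2]-z)<.0075]
        if len(q)>4: print(round(z,3),len(q),np.median(q,0).round(4))
    # pot rim
    r=(W[...,2]>.122)&(W[...,2]<.14)&(np.abs(W[...,0]-.55)<.12)&(np.abs(W[...,1]+.08)<.12)
    P=W[r]; A=np.c_[2*P[:,:2],np.ones(len(P))]; x=np.linalg.lstsq(A,(P[:,:2]**2).sum(1),rcond=None)[0]
    print("pot",len(P),x[:2],np.sqrt(x[2]+x[:2]@x[:2]))
c=np.load("top.npy",allow_pickle=True).item(); save("crop_top.png",c["frame"][140:240,160:350],4)
W=cloud(c);F=c["frame"]
b=cv2.cvtColor(F,cv2.COLOR_RGB2HSV)
C=x[:2]
near=np.hypot(W[...,0]-C[0],W[...,1]-C[1])<.06
m=(near&(W[...,2]>.035)&(W[...,2]<.05)).astype(np.uint8)
k,l,st,ce=cv2.connectedComponentsWithStats(m)
for i in range(1,k):
    if st[i,4]>8: p=W[l==i].mean(0); print("past",st[i,4],ce[i].round(1),p.round(4),F[l==i].mean(0).round(),np.hypot(*(p[:2]-C)).round(4))
```

```text
scene plate 268 [0.6085 0.2078 0.1919] [0.589 0.168 0.171] [0.629 0.248 0.211] [[0.236, 0.972, -0.005], [-0.452, 0.115, 0.884], [-0.86, 0.206, -0.467]] [0.0238 0.011  0.0024]
px 288 314 167 181
rect 300.6641540527344 173.88839721679688 25.494022369384766 10.665390014648438 10.784297943115234
sleeve 556 [0.6626 0.1939 0.0976]
0.03 22 [0.702  0.1855 0.034 ]
0.045 59 [0.6971 0.1847 0.0452]
0.06 73 [0.6886 0.1839 0.062 ]
0.075 104 [0.6786 0.1914 0.0711]
0.09 48 [0.6749 0.1905 0.0893]
0.105 63 [0.6652 0.1935 0.1065]
0.12 78 [0.6533 0.1948 0.1194]
0.135 18 [0.6357 0.1997 0.1351]
0.15 22 [0.6281 0.2009 0.1516]
0.165 22 [0.6214 0.2014 0.1684]
0.18 17 [0.6229 0.229  0.1753]
pot 189 [ 0.61479629 -0.1314297 ] 0.05655911426063944
top plate 265 [0.601  0.2053 0.1972] [0.581 0.162 0.176] [0.621 0.249 0.211] [[-0.217, -0.976, -0.029], [-0.576, 0.104, 0.81], [0.788, -0.192, 0.585]] [0.0251 0.0119 0.0023]
px 185 217 193 206
rect 201.00843811035156 199.46347045898438 31.855098724365234 9.144288063049316 12.994616508483887
sleeve 404 [0.6555 0.1935 0.0989]
0.03 9 [0.7015 0.1843 0.0337]
0.045 29 [0.6965 0.1803 0.0458]
0.06 48 [0.6787 0.1771 0.0642]
0.075 83 [0.6748 0.1836 0.0703]
0.09 28 [0.6727 0.1881 0.0908]
0.105 67 [0.6404 0.1926 0.1081]
0.12 85 [0.6509 0.1973 0.1177]
0.135 10 [0.635  0.1985 0.1354]
0.15 11 [0.6248 0.2019 0.1498]
0.195 15 [0.5908 0.2272 0.2012]
pot 186 [ 0.61222217 -0.12958227] 0.05663841013204927
past 19 [324.6 187.2] [ 0.6418 -0.1735  0.0431] [34. 34. 35.] 0.053
past 36 [309.  187.9] [ 0.6404 -0.1232  0.041 ] [134. 135. 136.] 0.0289
past 34 [318.3 191.1] [ 0.6295 -0.153   0.0408] [135.  90.  25.] 0.0291
past 37 [302. 196.] [ 0.6146 -0.0997  0.0407] [134. 132.  34.] 0.03
past 9 [327.8 199.8] [ 0.6009 -0.1829  0.04  ] [40. 39. 40.] 0.0545
past 36 [318.4 203.2] [ 0.5904 -0.152   0.0403] [135. 136. 137.] 0.0313
past 35 [309.  205.9] [ 0.5823 -0.1212  0.0416] [ 30.  66. 133.] 0.031
```

View pics/crop_top.png

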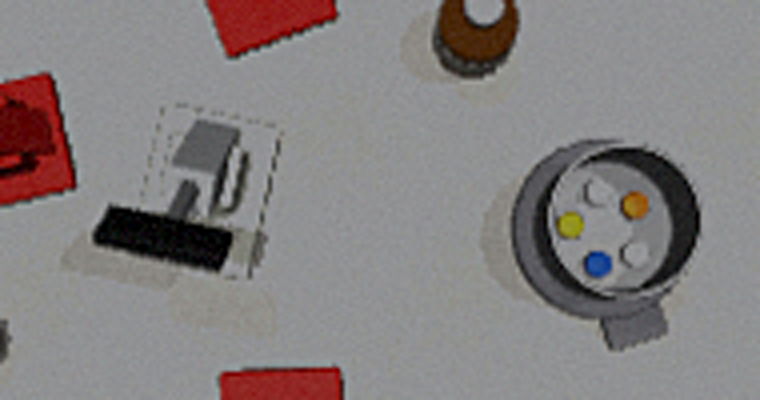

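The crop confirms it: a white base with an aluminium sleeve and the black plate at (165,237), while its neighbours are red. Now I'll check the fitted pose against both views and compute the pregrasp.

```bash
cat >> h.py <<'E'
AX=np.array([-.457,.106,.883]);AX/=np.linalg.norm(AX)
N=np.array([.86,-.199,.469]);N-=AX*(N@AX);N/=np.linalg.norm(N)
B=np.cross(AX,N)
def rel(tcp,R):
    s=manip.state(); R0=Ro.from_rotvec(s["tool_rot"])
    print("shift",R0.inv().apply(np.array(tcp)-s["tcp_pos"]).round(4),"turn",np.degrees((R0.inv()*R).as_rotvec()).round(2))
def toolR(ax,y):
    z=-np.array(ax)/np.linalg.norm(ax); y=np.array(y)-z*(np.array(y)@z); y/=np.linalg.norm(y)
    return Ro.from_matrix(np.c_[np.cross(y,z),y,z])
def st():
    s=manip.state(); R=Ro.from_rotvec(s["tool_rot"]).as_matrix()
    print("t",s["t"],"tcp",s["tcp_pos"].round(4),"x",R[:,0].round(3),"y",R[:,1].round(3),"z",R[:,2].round(3),"F",s["ft_force"].round(2),"M",s["ft_torque"].round(2),"gap",round(s["finger_gap"],4),"q",s["joint_pos"].round(2))
E
python3 - <<'E'
from h import *
G=np.array([.604,.207,.187])
for n in("scene","top"):
    c=np.load(n+".npy",allow_pickle=True).item()
    p=np.array([proj(c,G+a*.0225*AX+b*.007*N+d*.046*B) for a in(-1,1) for b in(-1,1) for d in(-1,1)])
    print(n,"pred bbox",p.min(0).round(1),p.max(0).round(1)); 
    F=c["frame"].astype(int); x0,y0=p.min(0).astype(int)-5; x1,y1=p.max(0).astype(int)+6
    m=F[y0:y1,x0:x1].max(-1)<50
    ys,xs=np.nonzero(m); print("obs",xs.min()+x0,xs.max()+x0,ys.min()+y0,ys.max()+y0)
    M=np.zeros(F.shape[:2],np.uint8); cv2.fillConvexPoly(M,cv2.convexHull(p.astype(np.float32)).round().astype(int),1)
    print("centroids",np.argwhere(M).mean(0)[::-1].round(2),(xs.mean()+x0).round(2),(ys.mean()+y0).round(2))
R=toolR(AX,N)
rel(G+.09*AX,R)
E
```

```text
scene pred bbox [284.7 163.9] [315.6 183.2]
obs 287 314 166 181
centroids [300.25 173.47] 300.29 173.4
top pred bbox [182.7 189.8] [218.6 207.4]
obs 184 220 184 207
centroids [200.85 198.45] 201.55 198.33
shift [-0.4176 -0.1143 -0.0596] turn [-23.59 -18.92  76.27]
```

carry_out(
  motion=[
    [[-0.03,-0.01,-0.04],[-2,-1,6],1],
    [[-0.418,-0.114,-0.06],[-23.6,-18.9,76.3],1],
    [[-0.418,-0.114,-0.06],[-23.6,-18.9,76.3],1],
    [[-0.418,-0.114,-0.06],[-23.6,-18.9,76.3],1],
    [[-0.418,-0.114,-0.06],[-23.6,-18.9,76.3],1],
    [[-0.418,-0.114,-0.06],[-23.6,-18.9,76.3],1],
    [[-0.418,-0.114,-0.06],[-23.6,-18.9,76.3],1],
    [[-0.418,-0.114,-0.06],[-23.6,-18.9,76.3],1],
    [[-0.418,-0.114,-0.06],[-23.6,-18.9,76.3],1],
    [[-0.418,-0.114,-0.06],[-23.6,-18.9,76.3],1],
    [[-0.418,-0.114,-0.06],[-23.6,-18.9,76.3],1],
    [[-0.418,-0.114,-0.06],[-23.6,-18.9,76.3],1],
    [[-0.418,-0.114,-0.06],[-23.6,-18.9,76.3],1],
    [[-0.418,-0.114,-0.06],[-23.6,-18.9,76.3],1],
    [[-0.418,-0.114,-0.06],[-23.6,-18.9,76.3],1],
    [[-0.418,-0.114,-0.06],[-23.6,-18.9,76.3],1],
    [[-0.418,-0.114,-0.06],[-23.6,-18.9,76.3],1],
    [[-0.418,-0.114,-0.06],[-23.6,-18.9,76.3],1],
    [[-0.418,-0.114,-0.06],[-23.6,-18.9,76.3],1],
  ],
  squeeze=40,
)

```text
t: 2.0
tcp_pos: [0.5636, 0.2171, 0.2676]
tool_rot: [2.137, 1.697, 0.426]
ft_force: [0.0, 0.2, 0.4]
finger_gap: 0.0855
```

Run:
```python
from h import *
st(); G=np.array([.604,.207,.187]); rel(G-.019*AX,toolR(AX,N)); rel(G+.09*AX,toolR(AX,N))
c=cam("scene"); save("pre.png",c["frame"][100:260,230:430],4)
```

```text
t 2.0 tcp [0.5636 0.2171 0.2676] x [0.226 0.974 0.002] y [ 0.86  -0.201  0.469] z [ 0.458 -0.104 -0.883] F [0.03 0.18 0.36] M [ 0.1   0.47 -0.02] gap 0.0855 q [-0.96  0.12  0.38  1.72  0.36  0.99 -0.98]
shift [-0.001  -0.0011  0.1097] turn [ 0.01 -0.12 -0.09]
shift [-0.0008 -0.0011  0.0007] turn [ 0.01 -0.12 -0.09]
```

View pics/pre.png

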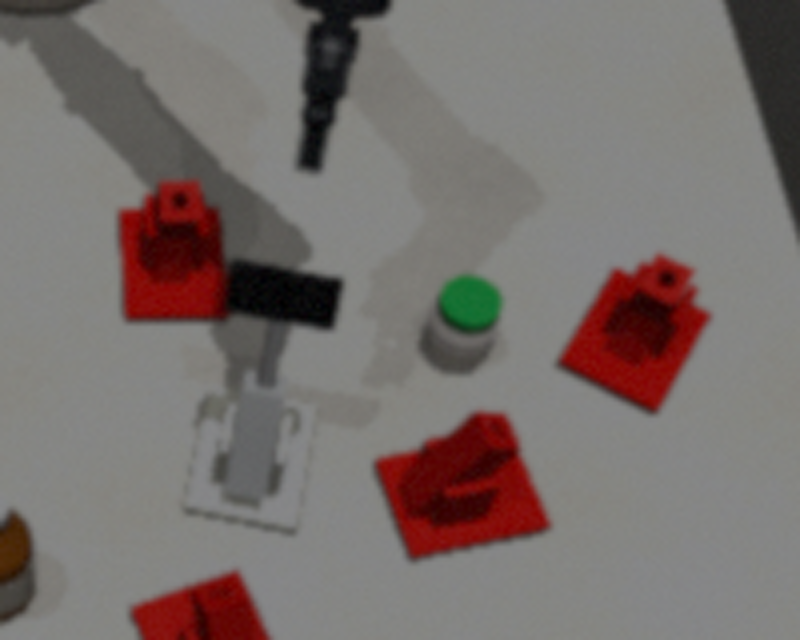

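The gripper finger is at (313,160), in line above the plate at (285,295), and the jaws are open in the lean plane. I'll advance along the shaft and close.

carry_out(
  motion=[
    [[0,-0.001,0.03],[0,0,0],1],
    [[-0.001,-0.001,0.06],[0,0,0],1],
    [[-0.001,-0.001,0.085],[0,0,0],1],
    [[-0.001,-0.001,0.1],[0,0,0],1],
    [[-0.001,-0.001,0.108],[0,0,0],1],
    [[-0.001,-0.001,0.108],[0,0,0],1],
    [[-0.001,-0.001,0.108],[0,0,0],0.4],
    [[-0.001,-0.001,0.108],[0,0,0],0.25],
    [[-0.001,-0.001,0.108],[0,0,0],0.25],
    [[-0.001,-0.001,0.108],[0,0,0],0.25],
    [[-0.001,-0.001,0.108],[0,0,0],0.2],
    [[-0.001,-0.001,0.108],[0,0,0],0.2],
    [[-0.001,-0.001,0.108],[0,0,0],0.1],
    [[-0.001,-0.001,0.108],[0,0,0],0.0],
    [[-0.001,-0.001,0.108],[0,0,0],0.0],
    [[-0.001,-0.001,0.108],[0,0,0],0.0],
  ],
  squeeze=30,
)

```text
t: 3.65
tcp_pos: [0.6119, 0.2055, 0.172]
tool_rot: [2.137, 1.697, 0.426]
ft_force: [-2.0, 1.2, 3.1]
finger_gap: 0.0133
```

Run:
```python
from h import *
st();s=manip.state(); print("F tool",Ro.from_rotvec(s["tool_rot"]).inv().apply(s["ft_force"]).round(2),Ro.from_rotvec(s["tool_rot"]).inv().apply(s["ft_torque"]).round(2))
```

```text
t 3.65 tcp [0.6119 0.2055 0.172 ] x [0.226 0.974 0.003] y [ 0.86  -0.201  0.469] z [ 0.458 -0.104 -0.883] F [-1.99  1.24  3.14] M [0.1  0.66 0.01] gap 0.0133 q [-0.88  0.28  0.4   1.79  0.31  0.75 -0.93]
F tool [ 0.77 -0.49 -3.81] [ 0.67 -0.04 -0.03]
```

The grip holds at 13.3 mm with almost no lateral load. I'll draw a little first and check the forces.

carry_out(
  motion=[
    [[0,0,0],[0,0,0],0],
    [[0,0,0],[0,0,0],0],
    [[0,0,-0.004],[0,0,0],0],
    [[0,0,-0.01],[0,0,0],0],
    [[0,0,-0.018],[0,0,0],0],
    [[0,0,-0.026],[0,0,0],0],
    [[0,0,-0.03],[0,0,0],0],
    [[0,0,-0.03],[0,0,0],0],
  ],
  squeeze=60,
)

```text
t: 4.45
tcp_pos: [0.5983, 0.2086, 0.1992]
tool_rot: [2.137, 1.697, 0.428]
ft_force: [0.4, 1.1, -1.2]
finger_gap: 0.0126
```

Run:
```python
from h import *
st();s=manip.state(); print("F tool",Ro.from_rotvec(s["tool_rot"]).inv().apply(s["ft_force"]).round(2),Ro.from_rotvec(s["tool_rot"]).inv().apply(s["ft_torque"]).round(2))
c=cam("scene");W=cloud(c);o=np.load("scene.npy",allow_pickle=True).item();Wo=cloud(o)
for w,f in((Wo,o),(W,c)):
    F=f["frame"].astype(int)
    m=(F.min(-1)>60)&(w[...,2]>.008)&(w[...,2]<.02)&(abs(w[...,0]-.66)<.1)&(abs(w[...,1]-.19)<.09)
    s2=(w[...,2]>.06)&(w[...,2]<.11)&(w[...,0]>.64)&(abs(w[...,1]-.19)<.05)
    print(m.sum(),w[m].mean(0).round(4),s2.sum(),w[s2].mean(0).round(4))
```

```text
t 4.45 tcp [0.5983 0.2086 0.1992] x [0.226 0.974 0.003] y [ 0.86  -0.201  0.47 ] z [ 0.459 -0.103 -0.883] F [ 0.44  1.1  -1.18] M [0.15 0.71 0.07] gap 0.0126 q [-0.91  0.23  0.4   1.77  0.33  0.81 -0.94]
F tool [ 1.16 -0.4   1.13] [ 0.73  0.02 -0.06]
504 [0.6651 0.1927 0.0141] 449 [0.7621 0.177  0.0815]
503 [0.6649 0.1929 0.014 ] 450 [0.7637 0.1762 0.0822]
```

carry_out(
  motion=[
    [[0,0,-0.008],[0,0,0],0],
    [[0,0,-0.017],[0,0,0],0],
    [[0,0,-0.026],[0,0,0],0],
    [[0,0,-0.035],[0,0,0],0],
    [[0,0,-0.044],[0,0,0],0],
    [[0,0,-0.053],[0,0,0],0],
    [[0,0,-0.062],[0,0,0],0],
    [[0,0,-0.071],[0,0,0],0],
    [[0,0,-0.08],[0,0,0],0],
    [[0,0,-0.095],[0,0,0],0],
    [[0,0,-0.11],[0,0,0],0],
    [[0,0,-0.11],[0,0,0],0],
  ],
)

```text
t: 5.7
tcp_pos: [0.5484, 0.2213, 0.2981]
tool_rot: [2.136, 1.698, 0.433]
ft_force: [0.7, -0.0, -1.0]
finger_gap: 0.0125
```

Run:
```python
from h import *
st();s=manip.state(); print("F tool",Ro.from_rotvec(s["tool_rot"]).inv().apply(s["ft_force"]).round(2))
c=cam("scene");save("drawn.png",c["frame"][90:260,150:400],3)
# above pot: upright, tip 50 mm above rim; TCP is 158.5 mm from tip
P=np.array([.6125,-.131,0])
print("via"); rel([.57,.1,.35],toolR([0,0,1],[.974,.0,0]))
print("pot");rel(P+[0,0,.155+.1585],toolR([0,0,1],[.974,-.0,0]))
```

```text
t 5.7 tcp [0.5484 0.2213 0.2981] x [0.224 0.975 0.007] y [ 0.859 -0.201  0.472] z [ 0.461 -0.1   -0.882] F [ 0.74 -0.04 -1.04] M [0.19 0.71 0.  ] gap 0.0125 q [-0.99  0.08  0.37  1.69  0.38  1.07 -0.99]
F tool [0.12 0.16 1.26]
via
shift [-0.1122  0.068  -0.0248] turn [ 27.98   2.93 -12.81]
pot
shift [-0.3279  0.1337  0.0505] turn [ 27.98   2.93 -12.81]
```

View pics/drawn.png

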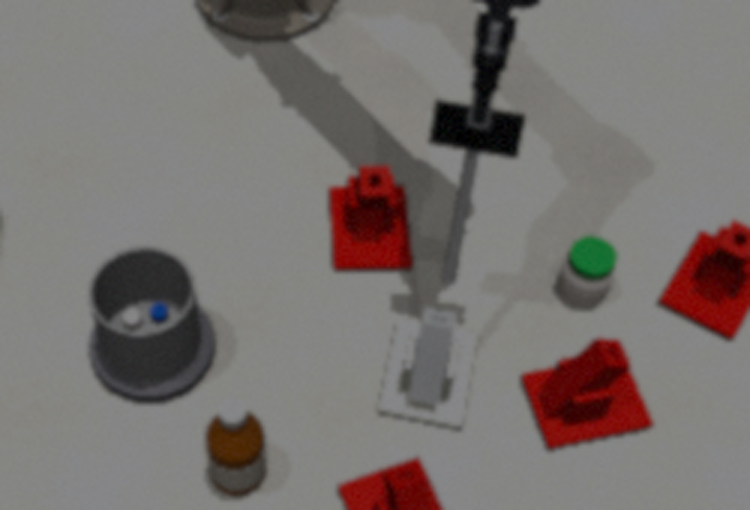

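The stirrer is clear of the sleeve: its tip is at (448,283) and the mouth at (440,310). The holder hasn't moved. Next I'll carry it over the pot and set it upright.

carry_out(
  motion=[
    [[0,0,-0.03],[0,0,0],0],
    [[-0.03,0.017,-0.035],[5,0.5,-2],0],
    [[-0.06,0.034,-0.035],[10,1,-5],0],
    [[-0.09,0.051,-0.03],[16,1.6,-7],0],
    [[-0.12,0.068,-0.025],[21,2,-10],0],
    [[-0.15,0.08,-0.02],[26,2.6,-12],0],
    [[-0.18,0.09,-0.01],[28,2.9,-12.8],0],
    [[-0.21,0.1,0.0],[28,2.9,-12.8],0],
    [[-0.24,0.108,0.01],[28,2.9,-12.8],0],
    [[-0.27,0.116,0.02],[28,2.9,-12.8],0],
    [[-0.3,0.124,0.03],[28,2.9,-12.8],0],
    [[-0.328,0.133,0.04],[28,2.9,-12.8],0],
    [[-0.328,0.134,0.05],[28,2.9,-12.8],0],
    [[-0.328,0.134,0.05],[28,2.9,-12.8],0],
    [[-0.328,0.134,0.05],[28,2.9,-12.8],0],
    [[-0.328,0.134,0.05],[28,2.9,-12.8],0],
  ],
)

```text
t: 7.35
tcp_pos: [0.6123, -0.1303, 0.3135]
tool_rot: [-2.22, -2.223, 0.004]
ft_force: [0.8, -0.5, -1.2]
finger_gap: 0.0127
```

Run:
```python
from h import *
st()
P=np.array([.6125,-.131,0])
rel(P+[0,0,.155+.1585],toolR([0,0,1],[1,0,0]))
c=cam("scene");W=cloud(c)
s=manip.state();t=s["tcp_pos"]
# shaft: points between z .15 and .28 near tool axis
m=(np.hypot(W[...,0]-t[0],W[...,1]-t[1])<.03)&(W[...,2]>.14)&(W[...,2]<.30)&(c["frame"].max(-1)>40)
Q=W[m]
for z in np.arange(.145,.3,.02):
    q=Q[abs(Q[:,2]-z)<.01]
    if len(q): print(z.round(3),len(q),np.median(q,0).round(4))
print("min z",np.sort(Q[:,2])[:5])
im=c["frame"][90:260,150:400]; save("pot1.png",im,3)
```

```text
t 7.35 tcp [ 0.6123 -0.1303  0.3135] x [-0.001  1.    -0.002] y [ 1.     0.001 -0.002] z [-0.002 -0.002 -1.   ] F [ 0.79 -0.53 -1.22] M [ 0.04  0.04 -0.02] gap 0.0127 q [-0.16  0.5   0.61  1.06 -0.28  1.66  0.37]
shift [-0.0007  0.0002  0.    ] turn [-0.11  0.1   0.07]
0.145 1 [ 0.6169 -0.1276  0.1549]
0.165 10 [ 0.6184 -0.1313  0.1666]
0.185 11 [ 0.6198 -0.1308  0.1879]
0.205 17 [ 0.6187 -0.1309  0.2063]
0.225 16 [ 0.6191 -0.1293  0.2258]
0.245 18 [ 0.6181 -0.1296  0.2447]
0.265 18 [ 0.6182 -0.1286  0.265 ]
0.285 18 [ 0.6191 -0.13    0.2859]
min z [0.15494015 0.15721412 0.15967801 0.15982222 0.15989408]
```

View pics/pot1.png

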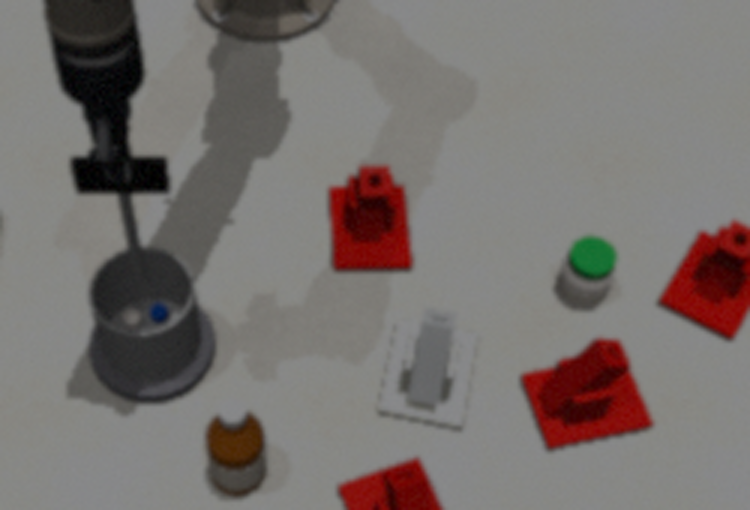

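The shaft hangs vertical over the pot centre, entering the mouth at (140,250). I'll lower it in, clear of the floor.

carry_out(
  motion=[
    [[0,0,0.015],[0,0,0],0],
    [[-0.001,0,0.03],[0,0,0],0],
    [[-0.001,0,0.045],[0,0,0],0],
    [[-0.001,0,0.06],[0,0,0],0],
    [[-0.001,0,0.075],[0,0,0],0],
    [[-0.001,0,0.09],[0,0,0],0],
    [[-0.001,0,0.102],[0,0,0],0],
    [[-0.001,0,0.112],[0,0,0],0],
    [[-0.001,0,0.118],[0,0,0],0],
    [[-0.001,0,0.122],[0,0,0],0],
    [[-0.001,0,0.122],[0,0,0],0],
    [[-0.001,0,0.122],[0,0,0],0],
  ],
)

```text
t: 8.6
tcp_pos: [0.612, -0.1333, 0.1919]
tool_rot: [2.222, 2.219, -0.004]
ft_force: [-0.2, -0.2, -2.1]
finger_gap: 0.0124
```

Run:
```python
from h import *
st()
for r,a0,n in((.022,50,20),):
    for i in range(n):
        a=np.radians(a0+20*i); print(f"[[{r*np.sin(a):.3f}, {r*np.cos(a):.3f}, 0], [0, 0, 0], 0],",end=" ")
```

```text
t 8.6 tcp [ 0.612  -0.1333  0.1919] x [ 0.001  1.    -0.003] y [ 1.    -0.001 -0.001] z [-0.001 -0.003 -1.   ] F [-0.23 -0.25 -2.1 ] M [-0.01 -0.04 -0.06] gap 0.0124 q [-0.19  0.52  0.6   1.32 -0.29  1.38  0.4 ]
[[0.017, 0.014, 0], [0, 0, 0], 0], [[0.021, 0.008, 0], [0, 0, 0], 0], [[0.022, 0.000, 0], [0, 0, 0], 0], [[0.021, -0.008, 0], [0, 0, 0], 0], [[0.017, -0.014, 0], [0, 0, 0], 0], [[0.011, -0.019, 0], [0, 0, 0], 0], [[0.004, -0.022, 0], [0, 0, 0], 0], [[-0.004, -0.022, 0], [0, 0, 0], 0], [[-0.011, -0.019, 0], [0, 0, 0], 0], [[-0.017, -0.014, 0], [0, 0, 0], 0], [[-0.021, -0.008, 0], [0, 0, 0], 0], [[-0.022, -0.000, 0], [0, 0, 0], 0], [[-0.021, 0.008, 0], [0, 0, 0], 0], [[-0.017, 0.014, 0], [0, 0, 0], 0], [[-0.011, 0.019, 0], [0, 0, 0], 0], [[-0.004, 0.022, 0], [0, 0, 0], 0], [[0.004, 0.022, 0], [0, 0, 0], 0], [[0.011, 0.019, 0], [0, 0, 0], 0], [[0.017, 0.014, 0], [0, 0, 0], 0], [[0.021, 0.008, 0], [0, 0, 0], 0],
```

carry_out(
  motion=[
    [[0.009,0.007,0],[0,0,0],0],
    [[0.018,0.014,0],[0,0,0],0],
    [[0.023,0.008,0],[0,0,0],0],
    [[0.024,0.0,0],[0,0,0],0],
    [[0.023,-0.008,0],[0,0,0],0],
    [[0.019,-0.014,0],[0,0,0],0],
    [[0.013,-0.019,0],[0,0,0],0],
    [[0.006,-0.022,0],[0,0,0],0],
    [[-0.002,-0.022,0],[0,0,0],0],
    [[-0.009,-0.019,0],[0,0,0],0],
    [[-0.015,-0.014,0],[0,0,0],0],
    [[-0.019,-0.008,0],[0,0,0],0],
    [[-0.02,0.0,0],[0,0,0],0],
    [[-0.019,0.008,0],[0,0,0],0],
    [[-0.015,0.014,0],[0,0,0],0],
    [[-0.009,0.019,0],[0,0,0],0],
    [[-0.002,0.022,0],[0,0,0],0],
    [[0.006,0.022,0],[0,0,0],0],
    [[0.013,0.019,0],[0,0,0],0],
    [[0.019,0.014,0],[0,0,0],0],
  ],
)

```text
t: 10.6
tcp_pos: [0.6254, -0.1129, 0.1913]
tool_rot: [-2.221, -2.221, 0.005]
ft_force: [-0.3, 1.1, -2.0]
finger_gap: 0.0128
```

Run:
```python
from h import *
st()
c=cam("top");save("stir1.png",c["frame"][165:235,280:360],7)
c2=cam("scene")
save("stir1s.png",c2["frame"][150:230,160:240],6)
```

```text
t 10.6 tcp [ 0.6254 -0.1129  0.1913] x [ 0.     1.    -0.002] y [ 1.    -0.    -0.002] z [-0.002 -0.002 -1.   ] F [-0.3   1.1  -2.03] M [-0.04 -0.02 -0.05] gap 0.0128 q [-0.21  0.54  0.59  1.29 -0.3   1.39  0.37]
```

View pics/stir1.png

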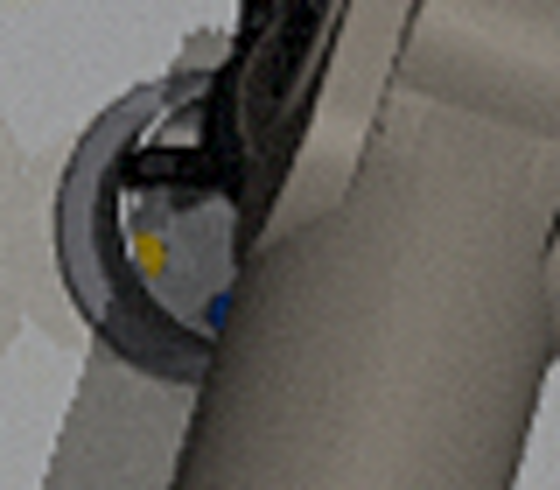

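The arm hides half the pot. Yellow is at (148,255) and blue at (220,310), both pushed outward. I'll check the scene camera crop for the others.

View pics/stir1s.png

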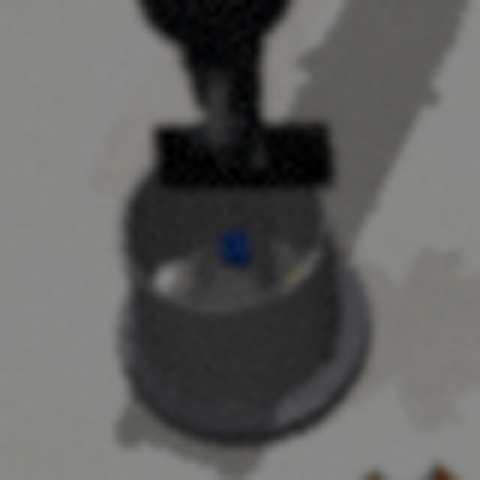

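Blue is at the back wall (235,247), white at left (165,278) and yellow at right (295,272). I'll lift out and swing aside to see all five from the top.

carry_out(
  motion=[
    [[-0.01,-0.008,-0.01],[0,0,0],0],
    [[-0.018,-0.014,-0.04],[0,0,0],0],
    [[-0.018,-0.014,-0.08],[0,0,0],0],
    [[-0.018,-0.014,-0.12],[0,0,0],0],
    [[-0.018,-0.014,-0.15],[0,0,0],0],
    [[0.02,-0.014,-0.15],[0,0,0],0],
    [[0.065,-0.014,-0.15],[0,0,0],0],
    [[0.11,-0.014,-0.15],[0,0,0],0],
    [[0.155,-0.014,-0.15],[0,0,0],0],
    [[0.2,-0.014,-0.15],[0,0,0],0],
    [[0.22,-0.014,-0.15],[0,0,0],0],
    [[0.22,-0.014,-0.15],[0,0,0],0],
  ],
)

```text
t: 11.9
tcp_pos: [0.6119, 0.1103, 0.3412]
tool_rot: [-2.214, -2.227, 0.002]
ft_force: [0.4, 0.2, -1.7]
finger_gap: 0.0125
```

```bash
cat >> h.py <<'E'
def past(n="p.png"):
    c=cam("top"); F=c["frame"]; W=cloud(c); C=np.array([.6125,-.131])
    near=np.hypot(W[...,0]-C[0],W[...,1]-C[1])<.054
    m=(near&(W[...,2]>.034)&(W[...,2]<.06)&(F.max(-1)>55)).astype(np.uint8)
    k,l,s,ce=cv2.connectedComponentsWithStats(m)
    for i in range(1,k):
        if s[i,4]>5:
            p=W[l==i].mean(0); d=p[:2]-C; print(s[i,4],ce[i].round(1),"d",d.round(4),"r",np.hypot(*d).round(4),"ang",np.degrees(np.arctan2(d[1],d[0])).round(),F[l==i].mean(0).round())
    save(n,F[165:235,280:360],7)
E
python3 - <<'E'
from h import *
st(); past("past2.png")
E
```

```text
t 11.9 tcp [0.6119 0.1103 0.3412] x [-0.006  1.    -0.   ] y [ 1.     0.006 -0.002] z [-0.002 -0.    -1.   ] F [ 0.4   0.17 -1.71] M [-0.02  0.01  0.01] gap 0.0125 q [-0.52  0.49  0.57  1.   -0.26  1.72 -0.03]
36 [304.8 186.2] d [0.0338 0.0214] r 0.0399 ang 32.0 [143. 143. 145.]
38 [316.7 185.8] d [ 0.0344 -0.0174] r 0.0385 ang -27.0 [140.  88.  28.]
20 [301. 201.] d [-0.0141  0.0351] r 0.0378 ang 112.0 [150. 149.  48.]
36 [323.5 201.6] d [-0.0173 -0.0378] r 0.0416 ang -115.0 [139. 140. 142.]
36 [312.8 209.5] d [-0.0421 -0.0024] r 0.0422 ang -177.0 [ 33.  66. 130.]
```

View pics/past2.png

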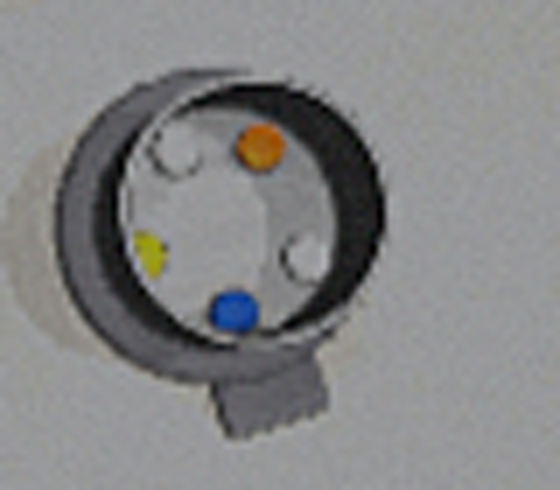

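All five lie against the wall, 14 to 19 mm from where they started. Orange is at (260,147), white at (178,147), yellow at (150,255), blue at (235,310) and the other white at (307,258). I'll enter the gap between orange and white4 and sweep round once more along the wall. That should move them clearly and free the +x side for the tip.

carry_out(
  motion=[
    [[-0.045,0.002,0],[0,0,0],0],
    [[-0.09,0.004,0],[0,0,0],0],
    [[-0.135,0.006,0],[0,0,0],0],
    [[-0.18,0.008,0],[0,0,0],0],
    [[-0.225,0.009,0],[0,0,0],0],
    [[-0.26,0.01,0],[0,0,0],0],
    [[-0.273,0.01,0],[0,0,0],0],
    [[-0.273,0.01,0],[0,0,0],0],
  ],
)

```text
t: 12.75
tcp_pos: [0.6197, -0.1732, 0.342]
tool_rot: [2.233, 2.208, -0.009]
ft_force: [-0.3, 0.0, -1.7]
finger_gap: 0.0126
```

Run:
```python
from h import *
st(); rel([.6236,-.163,.1915],toolR([0,0,1],[1,0,0]))
C=np.array([.6125,-.131]);e=.034*np.array([np.cos(np.radians(-71)),np.sin(np.radians(-71))])
for a in list(range(-71,91,13)):
    r=.034; d=r*np.array([np.cos(np.radians(a)),np.sin(np.radians(a))])-e; print(a,f"[[{d[1]:.3f}, {d[0]:.3f}, 0], [0, 0, 0], 0],",end=" ")
```

```text
t 12.75 tcp [ 0.6197 -0.1732  0.342 ] x [ 0.011  1.    -0.006] y [ 1.    -0.011 -0.003] z [-0.003 -0.006 -1.   ] F [-0.27  0.02 -1.7 ] M [0.04 0.06 0.  ] gap 0.0126 q [-0.06  0.55  0.62  0.91 -0.31  1.76  0.42]
shift [0.0111 0.0042 0.1504] turn [-0.17  0.32 -0.65]
-71 [[0.000, 0.000, 0], [0, 0, 0], 0], -58 [[0.003, 0.007, 0], [0, 0, 0], 0], -45 [[0.008, 0.013, 0], [0, 0, 0], 0], -32 [[0.014, 0.018, 0], [0, 0, 0], 0], -19 [[0.021, 0.021, 0], [0, 0, 0], 0], -6 [[0.029, 0.023, 0], [0, 0, 0], 0], 7 [[0.036, 0.023, 0], [0, 0, 0], 0], 20 [[0.044, 0.021, 0], [0, 0, 0], 0], 33 [[0.051, 0.017, 0], [0, 0, 0], 0], 46 [[0.057, 0.013, 0], [0, 0, 0], 0], 59 [[0.061, 0.006, 0], [0, 0, 0], 0], 72 [[0.064, -0.001, 0], [0, 0, 0], 0], 85 [[0.066, -0.008, 0], [0, 0, 0], 0],
```

carry_out(
  motion=[
    [[0,0,0],[0,0,0],0],
    [[0,0,0],[0,0,0],0],
    [[0,0,0],[0,0,0],0],
  ],
)

```text
t: 13.05
tcp_pos: [0.6224, -0.1645, 0.3416]
tool_rot: [-2.219, -2.224, 0.003]
ft_force: [0.3, 0.1, -1.3]
finger_gap: 0.0125
```

Run:
```python
from h import *
st(); rel([.6236,-.163,.1915],toolR([0,0,1],[1,0,0]))
```

```text
t 13.05 tcp [ 0.6224 -0.1645  0.3416] x [-0.002  1.    -0.001] y [ 1.     0.002 -0.002] z [-0.002 -0.001 -1.   ] F [ 0.31  0.07 -1.3 ] M [ 0.01 -0.04  0.02] gap 0.0125 q [-0.07  0.55  0.62  0.91 -0.31  1.76  0.42]
shift [0.0017 0.0014 0.1501] turn [-0.1   0.07  0.14]
```

Settled on target. Lowering into the gap.

carry_out(
  motion=[
    [[0.001,0.001,0.02],[0,0,0],0],
    [[0.001,0.001,0.045],[0,0,0],0],
    [[0.001,0.001,0.07],[0,0,0],0],
    [[0.001,0.001,0.095],[0,0,0],0],
    [[0.001,0.001,0.115],[0,0,0],0],
    [[0.001,0.001,0.13],[0,0,0],0],
    [[0.001,0.001,0.142],[0,0,0],0],
    [[0.001,0.001,0.149],[0,0,0],0],
    [[0.001,0.001,0.149],[0,0,0],0],
    [[0.001,0.001,0.149],[0,0,0],0],
  ],
)

```text
t: 14.05
tcp_pos: [0.6231, -0.1661, 0.1931]
tool_rot: [2.221, 2.22, -0.004]
ft_force: [-0.1, -1.0, -1.5]
finger_gap: 0.0125
```

carry_out(
  motion=[
    [[0.003,0.007,0],[0,0,0],0],
    [[0.008,0.013,0],[0,0,0],0],
    [[0.014,0.018,0],[0,0,0],0],
    [[0.021,0.021,0],[0,0,0],0],
    [[0.029,0.023,0],[0,0,0],0],
    [[0.036,0.023,0],[0,0,0],0],
    [[0.044,0.021,0],[0,0,0],0],
    [[0.051,0.017,0],[0,0,0],0],
    [[0.057,0.013,0],[0,0,0],0],
    [[0.061,0.006,0],[0,0,0],0],
    [[0.064,-0.001,0],[0,0,0],0],
    [[0.065,-0.005,0],[0,0,0],0],
    [[0.065,-0.005,0],[0,0,0],0],
  ],
)

```text
t: 15.35
tcp_pos: [0.6184, -0.0993, 0.193]
tool_rot: [2.221, 2.221, 0.001]
ft_force: [-0.5, 0.3, -1.7]
finger_gap: 0.0128
```

Run:
```python
from h import *
st(); C=np.array([.6125,-.131]); rel([C[0]+.035,C[1]-.006,.1915],toolR([0,0,1],[1,0,0])); rel([C[0]+.01,C[1],.1915],toolR([0,0,1],[1,0,0]))
```

```text
t 15.35 tcp [ 0.6184 -0.0993  0.193 ] x [-0.  1.  0.] y [1.    0.    0.001] z [ 0.001  0.    -1.   ] F [-0.45  0.27 -1.66] M [-0.07  0.05 -0.01] gap 0.0128 q [-0.24  0.52  0.6   1.32 -0.29  1.38  0.35]
shift [-0.0377  0.0291  0.0015] turn [ 0.05 -0.01  0.02]
shift [-0.0317  0.0041  0.0015] turn [ 0.05 -0.01  0.02]
```

```bash
cat >> h.py <<'E'
def tilt(t,tip):
    t=np.radians(t); a=np.array([-np.sin(t),0,np.cos(t)]); return np.array(tip)+.1585*a, toolR(a,[np.cos(t),0,np.sin(t)])
E
python3 - <<'E'
from h import *
for t in (0,5,10,15,20,25,30,34):
    print(t,end=" "); rel(*tilt(t,[.6125+.038,-.134,.0345+.006*np.sin(np.radians(t))]))
E
```

```text
0 shift [-0.0347  0.0321  0.    ] turn [ 0.05 -0.01  0.02]
5 shift [-0.0347  0.0182  0.0001] turn [-4.95 -0.01  0.01]
10 shift [-0.0347  0.0045  0.0014] turn [-9.95 -0.01  0.01]
15 shift [-0.0347 -0.009   0.0038] turn [-1.495e+01 -1.000e-02  1.000e-02]
20 shift [-0.0347 -0.0222  0.0075] turn [-1.995e+01 -1.000e-02  1.000e-02]
25 shift [-0.0347 -0.0349  0.0123] turn [-2.495e+01 -1.000e-02  1.000e-02]
30 shift [-0.0347 -0.0472  0.0182] turn [-2.995e+01 -1.000e-02  1.000e-02]
34 shift [-0.0347 -0.0566  0.0237] turn [-3.395e+01 -1.000e-02  1.000e-02]
```

carry_out(
  motion=[
    [[-0.008,0.01,0],[0,0,0],0],
    [[-0.016,0.019,0],[0,0,0],0],
    [[-0.025,0.026,0],[0,0,0],0],
    [[-0.035,0.032,0],[0,0,0],0],
    [[-0.035,0.032,0],[0,0,0],0],
    [[-0.035,0.018,0],[-5,0,0],0],
    [[-0.035,0.005,0.001],[-10,0,0],0],
    [[-0.035,-0.009,0.004],[-15,0,0],0],
    [[-0.035,-0.022,0.007],[-20,0,0],0],
    [[-0.035,-0.035,0.012],[-25,0,0],0],
    [[-0.035,-0.047,0.018],[-30,0,0],0],
    [[-0.035,-0.052,0.021],[-32,0,0],0],
    [[-0.035,-0.057,0.024],[-34,0,0],0],
    [[-0.035,-0.057,0.024],[-34,0,0],0],
    [[-0.035,-0.057,0.024],[-34,0,0],0],
  ],
)

```text
t: 16.85
tcp_pos: [0.5591, -0.1362, 0.1677]
tool_rot: [1.887, 1.884, 0.571]
ft_force: [-4.3, -1.5, -1.8]
finger_gap: 0.0123
```

Run:
```python
from h import *
st(); R=Ro.from_rotvec(manip.state()["tool_rot"]).as_matrix(); s=manip.state()
print("tip",(s["tcp_pos"]+.1585*R[:,2]).round(4),"F tool",(R.T@s["ft_force"]).round(2))
for t in (36,38,39,40):
    print(t,end=" "); rel(*tilt(t,[.6125+.04,-.134,.030]))
c=cam("scene"); save("lean1.png",c["frame"][130:240,140:260],5)
W=cloud(c);m=(abs(W[...,1]+.133)<.03)&(W[...,2]>.135)&(W[...,2]<.165)&(W[...,0]<.6)&(W[...,0]>.5); print(W[m&(c["frame"].max(-1)>45)].round(3)[:12])
```

```text
t 16.85 tcp [ 0.5591 -0.1362  0.1677] x [ 0.002  1.    -0.001] y [ 0.831 -0.001  0.556] z [ 0.556 -0.002 -0.831] F [-4.29 -1.47 -1.77] M [-0.19  2.39 -0.21] gap 0.0123 q [-0.24  0.03  0.58  2.13 -0.47  0.46  0.71]
tip [ 0.6472 -0.1365  0.0359] F tool [-1.47 -4.54 -0.91]
36 shift [ 0.0022 -0.0051  0.008 ] turn [-2.23  0.12 -0.06]
38 shift [ 0.0022 -0.0106  0.0083] turn [-4.23  0.12 -0.06]
39 shift [ 0.0022 -0.0133  0.0085] turn [-5.23  0.12 -0.06]
40 shift [ 0.0022 -0.0161  0.0088] turn [-6.23  0.12 -0.05]
[[ 0.565 -0.133  0.161]
 [ 0.566 -0.13   0.162]
 [ 0.57  -0.14   0.162]
 [ 0.567 -0.137  0.158]
 [ 0.57  -0.133  0.162]
 [ 0.567 -0.13   0.158]
 [ 0.571 -0.14   0.158]
 [ 0.574 -0.136  0.162]
 [ 0.574 -0.133  0.162]
 [ 0.57  -0.13   0.157]
 [ 0.575 -0.14   0.158]
 [ 0.572 -0.137  0.153]]
```

View pics/lean1.png

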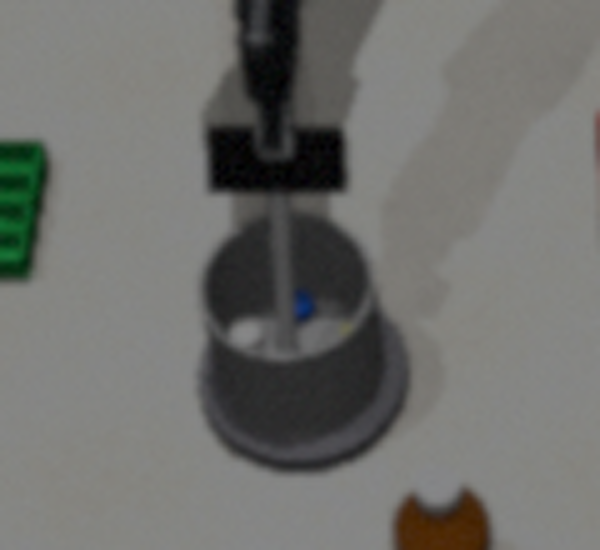

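The shaft leans towards the robot at (285,250), and there is about 4.5 N on its tip. Something is probably touching it on the +x side, so I'll check the pastilles numerically from the top.

Run:
```python
from h import *
past("top3.png"); c=cam("top"); F=c["frame"]; hsv=cv2.cvtColor(F,cv2.COLOR_RGB2HSV)
for n,lo,hi in(("orange",(8,120,60),(20,255,255)),("yellow",(22,120,60),(36,255,255)),("blue",(100,120,50),(125,255,255))):
    m=cv2.inRange(hsv,lo,hi); m[:165]=0;m[235:]=0;m[:,:285]=0;m[:,350:]=0
    ys,xs=np.nonzero(m)
    if len(xs): p=ray(c,xs.mean(),ys.mean(),.042)-[.6125,-.131,0]; print(n,len(xs),xs.mean(),ys.mean(),p.round(4))
W=cloud(c)
print((W[176:216:3,296:334:3,2]*1000).round())
```

```text
52 [311.6 184.6] d [ 0.0382 -0.0001] r 0.0382 ang -0.0 [121.  79.  34.]
31 [303.4 186.2] d [0.034  0.0258] r 0.0427 ang 37.0 [143. 144. 145.]
20 [301. 201.] d [-0.0141  0.035 ] r 0.0378 ang 112.0 [150. 149.  49.]
33 [323.6 201.5] d [-0.0171 -0.038 ] r 0.0417 ang -114.0 [146. 147. 149.]
17 [313.  208.1] d [-0.0375 -0.003 ] r 0.0376 ang -175.0 [ 18.  49. 106.]
orange 39 310.9230769230769 182.28205128205127 [0.0461 0.0012 0.042 ]
yellow 17 301.0 200.58823529411765 [-0.0127  0.0351  0.042 ]
blue 18 313.1666666666667 208.11111111111111 [-0.0377 -0.0034  0.042 ]
[[ -0.   2.  18.  24.  23. 130. 129. 130. 128.   2.  -4.  -4.  -0.]
 [ -2.  20.  23. 126.  84.  59.  64.  76.  89. 116. 131.   3.   2.]
 [ 23.  25. 125.  25.  43.  46.  47.  26.  40.  74. 101. 131.  -3.]
 [ 23. 125.  46.  39.  26.  51.  20.  29.  26.  35.  68. 103. 135.]
 [ 67. 127.  44.  39.  28.  40.  41.  25.  26.  23.  45.  80. 117.]
 [107.  28.  26.  28.  29.  29.  60.  21.  23.  27.  25.  63. 104.]
 [111.  26.  26.  26.  25.  25.  81.  26.  28.  25.  19.  52.  98.]
 [115.  27.  24.  24.  25.  28.  91.  97.  27.  27.  25.  50.  98.]
 [ 95.  41.  40.  25.  23.  30.  26. 115.  26.  41.  41.  59. 106.]
 [ 73. 129.  44.  26.  26.  28.  19. 131.  27.  39.  40.  75. 123.]
 [ 41. 105.  28.  25.  22.  27.  23. 140. 147.  26.  45. 104. 132.]
 [ 23.  55. 115.  24.  25.  45.  40. 148. 163.  41. 100. 127.   2.]
 [ 21.  19.  41. 173. 175. 175. 178. 176. 178. 181. 177. 177. 177.]
 [ -2.  24.  20. 170. 188. 192. 191. 192. 206. 268. 297. 298. 296.]]
```

Orange sits at angle 0°, r≈44 mm, just where I put the tip, and the tip is pressing on it. I'll back off along the shaft and measure again.

carry_out(
  motion=[
    [[0,0,-0.012],[0,0,0],0],
    [[0,0,-0.026],[0,0,0],0],
    [[0,0,-0.04],[0,0,0],0],
    [[0,0,-0.04],[0,0,0],0],
    [[0,0,-0.04],[0,0,0],0],
  ],
)

```text
t: 17.5
tcp_pos: [0.5402, -0.136, 0.2034]
tool_rot: [1.881, 1.881, 0.574]
ft_force: [-0.4, 0.4, -1.9]
finger_gap: 0.0124
```

Run:
```python
from h import *
st(); past("top4.png")
s=manip.state(); R=Ro.from_rotvec(s["tool_rot"]).as_matrix(); print("tip nominal",(s["tcp_pos"]+.1585*R[:,2]).round(4),"F tool",(R.T@s["ft_force"]).round(2))
for n in("scene","top"):
    c=cam(n);W=cloud(c); d=W-s["tcp_pos"]; a=d@R[:,2]; off=d-a[...,None]*R[:,2]
    m=(np.linalg.norm(off,axis=-1)<.022)&(a>.0)&(a<.19)
    for lo in np.arange(.01,.19,.02):
        k=m&(a>lo)&(a<lo+.02)
        if k.sum()>2: print(n,lo.round(3),k.sum(),"x",np.median(off[k]@R[:,0]).round(4),"y",np.median(off[k]@R[:,1]).round(4))
    if m.any(): print("max along",np.sort(a[m])[-4:].round(4))
```

```text
t 17.5 tcp [ 0.5402 -0.136   0.2034] x [ 0.001  1.    -0.003] y [0.828 0.001 0.561] z [ 0.561 -0.003 -0.828] F [-0.4   0.37 -1.88] M [0.06 0.88 0.07] gap 0.0124 q [-0.24 -0.07  0.57  2.12 -0.29  0.53  0.54]
38 [311.8 184.2] d [ 0.04   -0.0015] r 0.04 ang -2.0 [140.  92.  33.]
34 [303.2 186.3] d [0.0336 0.0266] r 0.0428 ang 38.0 [141. 141. 143.]
20 [301. 201.] d [-0.0141  0.035 ] r 0.0378 ang 112.0 [148. 148.  46.]
32 [323.5 201.5] d [-0.017  -0.0376] r 0.0412 ang -114.0 [149. 150. 152.]
36 [312.8 209.5] d [-0.0421 -0.0025] r 0.0422 ang -177.0 [ 30.  58. 112.]
tip nominal [ 0.628  -0.1362  0.0709] F tool [-0.29 -1.23  0.99]
scene 0.01 23 x 0.0014 y 0.0054
scene 0.03 27 x 0.0008 y 0.005
scene 0.05 24 x 0.0023 y 0.0052
scene 0.07 20 x 0.0012 y 0.0036
scene 0.09 27 x 0.0004 y 0.0036
scene 0.11 22 x 0.0012 y 0.0039
scene 0.13 20 x 0.0002 y 0.0034
scene 0.15 11 x 0.0012 y 0.0056
max along [0.1566 0.1566 0.1579 0.158 ]
top 0.01 16 x 0.0033 y 0.0025
top 0.03 21 x 0.0024 y 0.0027
top 0.05 16 x 0.0033 y 0.0026
top 0.07 20 x 0.0024 y 0.0015
top 0.09 16 x 0.0028 y 0.0023
top 0.11 15 x 0.0031 y 0.0006
top 0.13 13 x 0.0038 y 0.0011
top 0.15 6 x 0.0011 y 0.0012
max along [0.1547 0.1551 0.1554 0.1566]
```

View pics/top4.png

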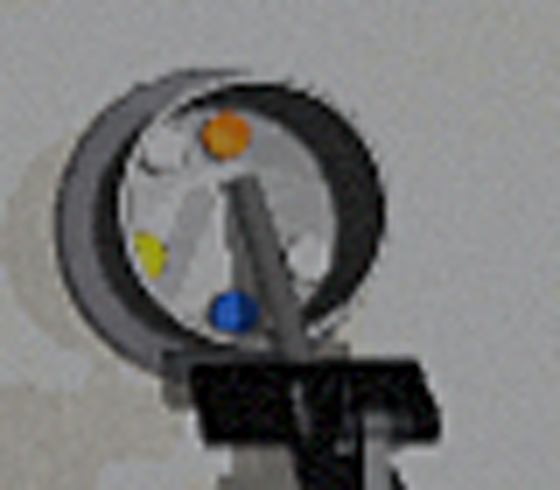

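The shaft is straight in the grip and the tip is free. Orange is at (227,135), white1 at (165,150), yellow (150,255), blue (235,312), white4 (305,258). Orange and white1 rest on the wall and form a pocket. I'll stand the tip in it and lean the shaft towards 200°, straight across the pot.

```bash
cat >> h.py <<'E'
def lean(t,tip,az=200):
    t=np.radians(t); d=np.array([np.cos(np.radians(az)),np.sin(np.radians(az)),0]); z=np.array([0,0,1.])
    a=d*np.sin(t)+z*np.cos(t); rel(np.array(tip)+.158*a,toolR(a,-d*np.cos(t)+z*np.sin(t)))
E
python3 - <<'E'
from h import *
T=np.array([.6125+.024,-.131+.009,0])
lean(32,T+[0,0,.065]); lean(32,T+[0,0,.037])
E
```

```text
shift [-0.0148  0.0147  0.0126] turn [  1.81  11.02 -16.76]
shift [-0.0148 -0.0009  0.0358] turn [  1.81  11.02 -16.76]
```

carry_out(
  motion=[
    [[-0.005,0.005,0.004],[0.6,3.5,-5.5],0],
    [[-0.01,0.01,0.008],[1.2,7,-11],0],
    [[-0.015,0.015,0.012],[1.8,11,-16.8],0],
    [[-0.015,0.015,0.012],[1.8,11,-16.8],0],
    [[-0.015,0.01,0.02],[1.8,11,-16.8],0],
    [[-0.015,0.004,0.028],[1.8,11,-16.8],0],
    [[-0.015,0.001,0.033],[1.8,11,-16.8],0],
    [[-0.015,-0.001,0.036],[1.8,11,-16.8],0],
    [[-0.015,-0.001,0.036],[1.8,11,-16.8],0],
    [[-0.015,-0.001,0.036],[1.8,11,-16.8],0],
  ],
)

```text
t: 18.65
tcp_pos: [0.5577, -0.151, 0.1715]
tool_rot: [1.576, 2.251, 0.646]
ft_force: [0.1, 0.1, -1.7]
finger_gap: 0.0127
```

Run:
```python
from h import *
st();s=manip.state(); R=Ro.from_rotvec(s["tool_rot"]).as_matrix(); print("tip off",(s["tcp_pos"]+.158*R[:,2]-[.6125,-.131,0]).round(4),"F tool",(R.T@s["ft_force"]).round(2)); past("t5.png")
T=np.array([.6125+.024,-.131+.009,0])
lean(32,T+[0,0,.030]); lean(34,T+[0,0,.030]);lean(35.5,T+[0,0,.030]);lean(37,T+[0,0,.030])
```

```text
t 18.65 tcp [ 0.5577 -0.151   0.1715] x [-0.342  0.94  -0.001] y [0.796 0.29  0.531] z [ 0.499  0.181 -0.848] F [ 0.08  0.13 -1.73] M [-0.31  0.79 -0.04] gap 0.0127 q [-0.14  0.17  0.73  1.99 -0.79  0.82  1.4 ]
tip off [0.024  0.0086 0.0376] F tool [ 0.09 -0.82  1.53]
37 [311.8 184.1] d [ 0.0402 -0.0017] r 0.0403 ang -2.0 [145.  95.  33.]
33 [303.1 186.3] d [0.0336 0.0268] r 0.043 ang 39.0 [143. 144. 146.]
15 [309.1 190.3] d [0.0199 0.0088] r 0.0217 ang 24.0 [71. 71. 72.]
20 [301. 201.] d [-0.0141  0.035 ] r 0.0377 ang 112.0 [152. 151.  49.]
32 [323.8 201.5] d [-0.017  -0.0387] r 0.0422 ang -114.0 [147. 148. 150.]
36 [312.8 209.5] d [-0.0421 -0.0023] r 0.0422 ang -177.0 [ 34.  67. 129.]
shift [ 0.0004 -0.004   0.0067] turn [0.07 0.05 0.04]
shift [ 0.0004 -0.0095  0.0068] turn [-1.93  0.05  0.05]
shift [ 0.0004 -0.0136  0.007 ] turn [-3.43  0.05  0.05]
shift [ 0.0004 -0.0178  0.0073] turn [-4.93  0.05  0.05]
```

carry_out(
  motion=[
    [[0,-0.001,0.002],[0,0,0],0],
    [[0,-0.003,0.004],[0,0,0],0],
    [[0,-0.004,0.006],[0,0,0],0],
    [[0,-0.007,0.006],[-1,0,0],0],
    [[0,-0.0095,0.0065],[-1.9,0,0],0],
    [[0,-0.0095,0.0065],[-1.9,0,0],0],
    [[0,-0.0095,0.0065],[-1.9,0,0],0],
  ],
)

```text
t: 19.4
tcp_pos: [0.5547, -0.1546, 0.1628]
tool_rot: [1.56, 2.224, 0.679]
ft_force: [-0.3, -2.6, 5.7]
finger_gap: 0.0124
```

```bash
cat > f.py <<'E'
from h import *
st();s=manip.state(); R=Ro.from_rotvec(s["tool_rot"]).as_matrix(); print("tip off",(s["tcp_pos"]+.158*R[:,2]-[.6125,-.131,0]).round(4),"F tool",(R.T@s["ft_force"]).round(2),"M tool",(R.T@s["ft_torque"]).round(2),"tilt",np.degrees(np.arccos(-R[2,2])).round(2))
E
python3 f.py
```

```text
t 19.4 tcp [ 0.5547 -0.1546  0.1628] x [-0.34   0.941 -0.004] y [0.778 0.283 0.561] z [ 0.529  0.188 -0.828] F [-0.32 -2.56  5.65] M [-0.48 -0.18 -0.34] gap 0.0124 q [-0.1   0.17  0.72  2.03 -0.87  0.79  1.51]
tip off [0.0258 0.006  0.032 ] F tool [-2.32  2.2  -5.33] M tool [-0.01 -0.61 -0.  ] tilt 34.11
```

There is pure floor contact (about 7 N) and no rim contact yet. I'll ease up slightly and tilt on to the rim.

carry_out(
  motion=[
    [[0,0.0003,-0.0008],[0,0,0],0],
    [[0,-0.002,-0.0008],[-0.8,0,0],0],
    [[0,-0.004,-0.0007],[-1.5,0,0],0],
    [[0,-0.004,-0.0007],[-1.5,0,0],0],
    [[0,-0.004,-0.0007],[-1.5,0,0],0],
  ],
)

```text
t: 19.9
tcp_pos: [0.5507, -0.155, 0.1603]
tool_rot: [1.547, 2.209, 0.705]
ft_force: [-0.5, -3.0, 5.6]
finger_gap: 0.0128
```

```bash
python3 f.py
```

```text
t 19.9 tcp [ 0.5507 -0.155   0.1603] x [-0.341  0.94  -0.003] y [0.765 0.279 0.581] z [ 0.547  0.196 -0.814] F [-0.49 -3.05  5.56] M [-0.6  -0.42 -0.56] gap 0.0128 q [-0.08  0.16  0.72  2.06 -0.92  0.79  1.58]
tip off [0.0246 0.0069 0.0316] F tool [-2.71  2.   -5.39] M tool [-0.18 -0.9   0.05] tilt 35.51
```

carry_out(
  motion=[
    [[0,0.0003,-0.0005],[0,0,0],0],
    [[0,-0.002,-0.0007],[-0.8,0,0],0],
    [[0,-0.004,-0.0006],[-1.5,0,0],0],
    [[0,-0.004,-0.0006],[-1.5,0,0],0],
    [[0,-0.004,-0.0006],[-1.5,0,0],0],
  ],
)

```text
t: 20.4
tcp_pos: [0.5491, -0.1554, 0.1594]
tool_rot: [1.532, 2.19, 0.733]
ft_force: [6.1, -1.9, 3.9]
finger_gap: 0.0124
```

```bash
python3 f.py
```

```text
t 20.4 tcp [ 0.5491 -0.1554  0.1594] x [-0.342  0.94  -0.003] y [0.748 0.274 0.604] z [ 0.568  0.204 -0.797] F [ 6.06 -1.87  3.94] M [-0.44 -1.16 -0.62] gap 0.0124 q [-0.06  0.16  0.71  2.09 -0.98  0.79  1.64]
tip off [0.0264 0.0079 0.0335] F tool [-3.84  6.41 -0.08] M tool [-0.94 -1.03  0.01] tilt 37.16
```

Rim contact is felt (about 6 N). I'll relax it to a light touch with the tip on the floor, then check.

carry_out(
  motion=[
    [[0.001,0.001,0.0005],[0.4,0,0],0],
    [[0.002,0.0015,0.001],[0.6,0,0],0],
    [[0.002,0.0015,0.001],[0.6,0,0],0],
    [[0.002,0.0015,0.001],[0.6,0,0],0],
  ],
)

```text
t: 20.8
tcp_pos: [0.5492, -0.1533, 0.159]
tool_rot: [1.538, 2.198, 0.722]
ft_force: [4.1, -1.2, 4.4]
finger_gap: 0.0124
```

```bash
python3 f.py
```

```text
t 20.8 tcp [ 0.5492 -0.1533  0.159 ] x [-0.342  0.94  -0.003] y [0.755 0.276 0.595] z [ 0.56   0.201 -0.804] F [ 4.1  -1.25  4.38] M [-0.62 -1.33 -0.69] gap 0.0124 q [-0.07  0.16  0.71  2.08 -0.95  0.78  1.62]
tip off [0.0251 0.0094 0.032 ] F tool [-2.59  5.36 -1.47] M tool [-1.04 -1.24 -0.06] tilt 36.49
```

carry_out(
  motion=[
    [[0,0.001,0],[0.2,0,0],0],
    [[0,0.001,0],[0.2,0,0],0],
    [[0,0.001,0],[0.2,0,0],0.15],
    [[0,0.001,0],[0.2,0,0],0.2],
    [[0,0.001,0],[0.2,0,0],0.25],
    [[0,0.001,0],[0.2,0,0],0.35],
    [[0,0.001,0],[0.2,0,0],0.45],
    [[0,0.001,0],[0.2,0,0],0.5],
    [[0,0.001,0],[0.2,0,0],0.5],
    [[0,0.001,0],[0.2,0,0],0.5],
  ],
  squeeze=20,
)

```text
t: 21.8
tcp_pos: [0.5479, -0.1524, 0.1578]
tool_rot: [1.542, 2.204, 0.718]
ft_force: [0.2, 0.6, -0.7]
finger_gap: 0.0426
```

```bash
python3 f.py
python3 - <<'E'
from h import *
c=cam("scene"); save("rel.png",c["frame"][130:240,140:260],5)
s=manip.state(); R=Ro.from_rotvec(s["tool_rot"]).as_matrix()
W=cloud(c); d=W-s["tcp_pos"]; a=d@R[:,2]; off=d-a[...,None]*R[:,2]
m=(np.linalg.norm(off,axis=-1)<.03)&(a>.0)&(a<.16)&(c["frame"].max(-1)>40)
for lo in np.arange(.01,.16,.03):
    k=m&(a>lo)&(a<lo+.03)
    if k.sum()>2: print(lo.round(3),k.sum(),"x",np.median(off[k]@R[:,0]).round(4),"y",np.median(off[k]@R[:,1]).round(4))
E
```

```text
t 21.8 tcp [ 0.5479 -0.1524  0.1578] x [-0.342  0.94  -0.   ] y [0.759 0.277 0.589] z [ 0.554  0.201 -0.808] F [ 0.19  0.58 -0.71] M [-0.27  0.62 -0.  ] gap 0.0426 q [-0.07  0.16  0.71  2.08 -0.94  0.78  1.6 ]
tip off [0.0229 0.0104 0.0302] F tool [ 0.48 -0.12  0.79] M tool [ 0.67 -0.04 -0.02] tilt 36.11
0.01 70 x -0.0008 y 0.0043
0.04 87 x 0.0013 y -0.0072
0.07 35 x -0.0026 y 0.0094
0.1 25 x -0.0041 y 0.0106
```

Released with no contact force, and the stirrer stayed in line. Retreating along the shaft.

carry_out(
  motion=[
    [[0,0,-0.01],[0,0,0],0.5],
    [[0,0,-0.025],[0,0,0],0.5],
    [[0,0,-0.045],[0,0,0],0.5],
    [[0,0,-0.07],[0,0,0],0.5],
    [[0,0,-0.1],[0,0,0],0.5],
    [[0,0,-0.13],[0,0,0],0.5],
    [[0.04,0,-0.15],[0,0,0],0.5],
    [[0.08,0,-0.15],[0,0,0],0.5],
    [[0.12,0,-0.15],[0,0,0],0.5],
    [[0.16,0,-0.15],[0,0,0],0.5],
    [[0.18,0,-0.15],[0,0,0],0.5],
    [[0.18,0,-0.15],[0,0,0],0.5],
    [[0.18,0,-0.15],[0,0,0],0.5],
    [[0.18,0,-0.15],[0,0,0],0.5],
    [[0.18,0,-0.15],[0,0,0],0.5],
  ],
)

```text
t: 23.35
tcp_pos: [0.4301, -0.0187, 0.246]
tool_rot: [1.601, 2.237, 0.812]
ft_force: [-0.4, 0.1, 0.2]
finger_gap: 0.0431
```

Run:
```python
from h import *
st(); past("fin_t.png"); past("fin_t2.png")
c=cam("scene");t=cam("top"); A=cv2.resize(c["frame"][100:260,120:400],(784,448)); B=cv2.resize(t["frame"][130:250,120:400],(784,336))
save("fin.png",cv2.resize(np.vstack([A,B]),(588,588)))
o=np.load("scene.npy",allow_pickle=True).item();Wo=cloud(o);W=cloud(c)
for n,w,f in(("old",Wo,o),("new",W,c)):
    F=f["frame"].astype(int)
    m=(F.min(-1)>60)&(w[...,2]>.008)&(w[...,2]<.02)&(abs(w[...,0]-.66)<.1)&(abs(w[...,1]-.19)<.09); print(n,m.sum(),w[m].mean(0).round(4))
k=(c["frame"].max(-1)<50)&(W[...,2]>.14)&(abs(W[...,0]-.54)<.08)&(abs(W[...,1]+.16)<.07); print("plate",k.sum(),W[k].mean(0).round(4))
```

```text
t 23.35 tcp [ 0.4301 -0.0187  0.246 ] x [-0.351  0.931  0.1  ] y [0.778 0.231 0.584] z [ 0.52   0.283 -0.806] F [-0.41  0.12  0.25] M [-0.29  0.56  0.03] gap 0.0431 q [ 0.2  -0.3   0.19  2.21 -0.56  0.88  1.01]
58 [311.1 185.5] d [0.0356 0.0013] r 0.0357 ang 2.0 [115.  83.  46.]
34 [303.2 186.2] d [0.0337 0.0267] r 0.043 ang 38.0 [138. 138. 140.]
20 [301. 201.] d [-0.0141  0.0351] r 0.0378 ang 112.0 [147. 146.  48.]
33 [323.6 201.5] d [-0.0171 -0.0379] r 0.0416 ang -114.0 [143. 144. 146.]
36 [312.8 209.5] d [-0.0421 -0.0025] r 0.0422 ang -177.0 [ 33.  65. 126.]
56 [311.1 185.3] d [0.0361 0.0012] r 0.0362 ang 2.0 [117.  84.  45.]
34 [303.2 186.2] d [0.0337 0.0266] r 0.043 ang 38.0 [137. 138. 140.]
20 [301. 201.] d [-0.0142  0.0352] r 0.0379 ang 112.0 [147. 146.  47.]
33 [323.6 201.5] d [-0.0171 -0.038 ] r 0.0417 ang -114.0 [143. 144. 146.]
36 [312.8 209.5] d [-0.0421 -0.0024] r 0.0422 ang -177.0 [ 33.  65. 125.]
old 504 [0.6651 0.1927 0.0141]
new 503 [0.6652 0.1929 0.0143]
plate 317 [ 0.545  -0.1524  0.1761]
```

View pics/fin.png

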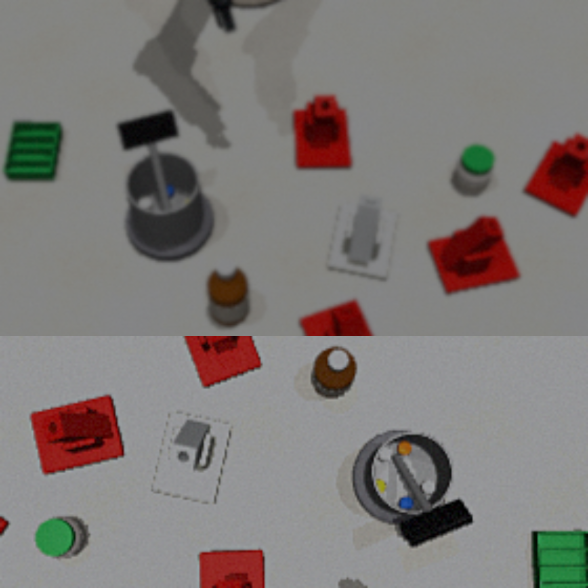

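The stirrer stands in the pot, with its shaft across the rim at (158,170) in the upper picture and the plate at (437,523) in the lower one. All five pastilles are inside, and the holder and bystanders haven't moved. Joint 2 is near its range limit, so I'll ease the arm off it, confirm the stirrer is still, and hand in.

carry_out(
  motion=[
    [[0.02,0,0.01],[0,0,0],0.5],
    [[0.04,0.01,0.02],[0,0,0],0.5],
    [[0.06,0.015,0.02],[0,0,0],0.5],
    [[0.06,0.015,0.02],[0,0,0],0.5],
    [[0.06,0.015,0.02],[0,0,0],0.5],
    [[0.06,0.015,0.02],[0,0,0],0.5],
  ],
)

```text
t: 24.15
tcp_pos: [0.4413, 0.0428, 0.2391]
tool_rot: [1.606, 2.246, 0.813]
ft_force: [-0.5, -0.2, 0.2]
finger_gap: 0.0425
```

Run:
```python
from h import *
st(); print(manip.state()["joint_pos"].round(4))
for i in range(2):
    c=cam("scene");W=cloud(c);k=(c["frame"].max(-1)<50)&(W[...,2]>.14)&(abs(W[...,0]-.54)<.08)&(abs(W[...,1]+.16)<.07); print("plate",k.sum(),W[k].mean(0).round(4))
o=np.load("scene.npy",allow_pickle=True).item(); d=np.abs(c["frame"].astype(int)-o["frame"]).max(-1)>40
for n,X in(("bottle",[.74,-.02,.07]),):pass
h=[cv2.cvtColor(f["frame"],cv2.COLOR_RGB2HSV) for f in(o,c)]
for n,lo,hi,x0,x1 in(("tray",(50,100,40),(80,255,255),100,170),("jarcap",(50,100,40),(80,255,255),330,370),("bottle",(5,120,40),(20,255,255),205,245)):
    for q in h:
        m=cv2.inRange(q,lo,hi); m[:140]=0; m[270:]=0; m[:,:x0]=0; m[:,x1:]=0; ys,xs=np.nonzero(m); print(n,len(xs),xs.mean().round(2),ys.mean().round(2))
```

```text
t 24.15 tcp [0.4413 0.0428 0.2391] x [-0.354  0.929  0.107] y [0.782 0.231 0.578] z [ 0.513  0.288 -0.809] F [-0.46 -0.2   0.17] M [-0.29  0.53 -0.02] gap 0.0425 q [ 0.38 -0.3  -0.13  2.23 -0.64  0.83  0.93]
[ 0.383  -0.2955 -0.1315  2.2283 -0.6403  0.8266  0.9292]
plate 316 [ 0.5449 -0.1524  0.1761]
plate 317 [ 0.5452 -0.1526  0.1762]
tray 597 135.43 171.53
tray 601 135.43 171.55
jarcap 163 347.04 175.48
jarcap 163 347.04 175.48
bottle 221 228.05 237.59
bottle 221 228.05 237.59
```

```bash
python3 -c "
from cell import manip
print(manip.sign_off())"
```

```text
the job is handed in; nothing more can be done
None
```

The job is handed in at about 24 s of the 64 s allowed. The stirrer is standing tip-down in the pot, leaning about 36° on the rim, with all five pastilles inside.

- **Drawing out:** I drew the stirrer straight along the bore. Side force was about 1 N where I checked it partway, and the holder's measured position is unchanged.
- **Stirring:** By the top camera, all five pastilles ended about 16 to 30 mm from where they lay.
- **Placing:** I lowered the tip to the floor, tilted the shaft until I felt the rim, then opened the fingers. The stirrer stayed put on release, and repeat pictures showed the plate still to within 0.3 mm.
- **Bystanders:** The bottle, jar and tray show no movement in the images.

**What went less well:**
- **Second sweep:** the sweep along the wall moved the pastilles less than I planned.
- **First placing:** the tip pressed on the orange pastille with about 4.5 N. I backed off and chose a spot between orange and white.
- **Final position:** the tip rests beside those two pastilles rather than against the wall.
- **Joint 2:** the arm finished with joint 2 at -0.2955, near its -0.3 limit. I took no reading inside the limit by a wide margin after the retreat.

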